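# Seat a row of film cores with a straightedge

## Robot

A 7-joint arm with a two-finger parallel gripper is mounted at the origin on the work surface. World frame = base frame: x ahead of the robot, y to its left, z up, the work surface at z = 0. Lengths are in m, angles in degrees, forces in N, time in s.
With the tool pointing down it reaches from about 0.425 to 1.025 m from the base axis. Payload 3.6 kg.
Tool frame: the origin (TCP) lies at the very end of the fingers, on their centre line; the grasp point (between the pads) lies env.pinch_z behind it (env.pinch_z is the distance from the TCP to the grasp point, in m); z points along the fingers, x is the direction in which the jaws open and shut, and the axes are right-handed (so a half turn about z gives the same grasp; the last joint's range is limited). The gripper opens to 85 mm and grips with 20 to 120 N. Pads are 22 mm wide; open, the fingers measure 114 mm over their backs; the gripper's body (76 mm by 85 mm) begins 54 mm behind the grasp point. The pads swing forward as they close: fully open they stand 13 mm farther back than shut.
Start: joints at [-71.247, 33.873, 2.773, 92.16, -1.908, 54.013, -1.931], TCP at [0.296, 0.662, 0.201] pointing down, gripper open.
Joint ranges: [-153.93, 153.93], [-27.13, 128.08], [-72.61, 78.16], [10.71, 143.7], [-87.88, 267.88], [4.46, 118.87], [-176.78, 176.78]. Speed limits (degrees/s): [147.25, 147.25, 180, 180, 180, 180, 180].

## Interface

Orientations are given as a 3x3 rotation matrix whose columns are the frame's x, y, z axes.
In Python, from rig import env gives the robot as it stands. The module is installed in compiled form; this text tells all that it offers.
- The arm moves only by the shell command python3 -m handwheel 'ROWS' [FORCE]. ROWS is a JSON object of lists of equal length, an entry for each row: "turn": the turn, a rotation vector about the tool's x, y, z in rad, a list of three; "linear": the shift along the tool's x, y, z in cm, a list of three; "grip": the gripper command: -1 is shut, 1 is fully open, values between are in proportion. A call has exactly 10 rows; each row is the pose to reach, as a shift and turn from the pose commanded when the call began, along the tool's axes at that moment; what a row does not reach only later rows make up. A row lasts 1/8 s, in which the tool goes at most 62.5 mm and 10.7 degrees, less where a joint would pass 70% of its speed; a pose out of reach is approached as far as the arm can. A call with a gripper value outside its range is refused whole. The fingers move at their own pace and stop on an object; FORCE is the grip in N (left out, the last holds). Time passes only in rows, so rows that repeat a pose let the fingers close, or fill a call up. It gives the time, the measured TCP pose, the force and the opening at its end, in the units of the state.
- env.state(): the state, without advancing time (a new reading comes with each control period).
- env.grab_frame(name): name is "scene" or "side" or "wrist"; returns the picture (400x640x3 uint8, red, green, blue); there is no depth.
- env.camera_model(name): a dict with "fx", "fy", "cx", "cy" (pixels), "R" (3x3) and "t" (3): a world point X has camera coordinates R X + t. Camera axes: x right, y down, z forward; pixel columns grow to the right and rows downward; lengths in m; the calibration is good to about 2 mm. A picture is of the moment at which its call begins: read the wrist's pose just before it. camera_model takes no time and is no camera call; for the wrist camera it gives the pose at the moment of the call.
- env.job_done(): hands the job in, once; it reports no verdict.
Trained networks look in the newest picture that a camera, given by its name, has taken for a name from the list of things; names that differ only in an ending like _2 or _b are one class to them, and where a whole thing is asked for, a point or a joint stands for the part that bears it (a point fixed in the world has none). Each returns a list of dicts, best first, with "p" (0 to 1); they miss things now and then, are a little off and sometimes report something else, mostly with a low value. They report only what shows in the picture. A call takes as long as a camera call.
- env.find_in(query, camera): "centre" ([column, row] as shares, 0 to 1, of the picture: columns of its width, rows of its height, amid what is visible of it).
The state is a dict: "clock": time; "joint_pos": joint angles; "dq": joint speeds; "effort": joint torques, N m; "eef_pos": TCP position; "tcp_rot": TCP orientation; "force": force on the tool from outside, world axes, zero at the start; "torque": the same for the moment, N m; "gripper_width": finger opening in m.
Only numpy, scipy, OpenCV 4.12 (cv2) and the standard library are available. Lean on these libraries where they do the work, as an engineer would, in place of code of your own. Each camera call takes 0.05 s, during which the arm holds its last target. There are 200 camera calls.

## Task

Take the straightedge by its handle and, with its long edge, push the four yellow film cores together in one sweep into the loading guide, until the whole row is pressed gently but distinctly against the red bar and the bar against the hidden buffer behind it (about 10 N in all, held for a second; 16 N is too much). Ease off so that all four stay against the bar, and lay the straightedge back lengthwise in the middle of its blue mat. Do not touch the cores with the gripper and leave everything else where it is.

Things in the scene. Friction and masses are not known exactly. Their poses are not given: they have to be found in the camera images.
- straightedge_grip (a point): the straightedge: a steel bar 220 long (its own y), 70 wide (its own x), 10 thick, lying flat, with an upright wooden handle on its middle, 70 long (along y), 18 thick (along x), from 10 to 54 above the underside; 0.25 kg. Both long edges are alike and either may push. This point is in the handle, 32 above the underside; on the mat it stands 36 above the bench. Pinch the handle across its 18 mm
- straightedge: the same straightedge; origin at the centre of its underside, same axes. Carried a millimetre or two clear of the bench it pushes the cores without rubbing. A hard push dips its front edge onto the bench, and the rubbing then adds to the force felt at the wrist, along with an upward force; then raise it a little
- mat: thin blue felt mat fixed on the bench, 270 (its x) by 110 (its y), 4 thick, origin at the centre of its underside. The straightedge starts on it, lengthwise, its own y along the mat's x
- guide: loading guide fixed on the bench, open in front (-x) and without a floor: two parallel aluminium rails 12 thick, 16 high, 250 apart inside, along its own x, from x = -20 to 105, flared outwards in front down to x = -49; green back beam, 22 high with a dark clamp on top up to 46, from x = 101 to 119. Origin on the bench midway between the rails; +x is the way in
- bar: red bar across the guide, 236 long (its y), 14 high, 16 thick; origin at the middle of its front face on the bench, its x points the way in. It starts at x = 30 to 78 in the guide, slides in almost freely (about 1 N) through a play of 2 to 35 mm that nothing measures, then meets a firm buffer, about 6 N per mm; it rocks up to 3 degrees to follow the row. Let go, it stays within 3 mm
- core1: yellow film core: a flat disc of diameter 50, 16 high, 40 g, white hub with a black middle; origin at the centre of its underside; slides freely on the bench, starts in a ragged row in front of the guide's mouth
- core2: yellow film core: a flat disc of diameter 50, 16 high, 40 g, white hub with a black middle; origin at the centre of its underside; slides freely on the bench, starts in a ragged row in front of the guide's mouth
- core3: yellow film core: a flat disc of diameter 50, 16 high, 40 g, white hub with a black middle; origin at the centre of its underside; slides freely on the bench, starts in a ragged row in front of the guide's mouth
- core4: yellow film core: a flat disc of diameter 50, 16 high, 40 g, white hub with a black middle; origin at the centre of its underside; slides freely on the bench, starts in a ragged row in front of the guide's mouth
- white_core: spare white core, same size as the yellow ones, off to one side; bystander, origin at its underside
- film_can: round flat steel film can, diameter 184, 24 high; bystander, origin at its underside
- loupe: black eyepiece loupe, diameter 44, 42 high; bystander, origin at its underside
- tape_roll: roll of splicing tape lying flat, diameter 72, 19 high; bystander, origin at its underside
- screwdriver: screwdriver lying on the bench; bystander, origin at its underside (on its axis, lying)
- mug: blue mug, diameter 80, 90 high; bystander, origin at its underside

How it is judged:
By the outcome, as a careful person would: the job done as asked, in the order asked, and still so for the second after the job is handed in, with the robot touching nothing.
It also fails if it takes over 72 s, if anything falls off the work surface, if the arm or the gripper's body presses on something with over 40 N, if the wrist force passes 120 N, or if a joint passes its speed limit or range.

## Working session

There is one attempt and no reset: what is moved stays moved. The work goes in short steps, Python scripts to look and compute and a shell command to move; the robot and the scene stay as the last step left them, time stands still between calls to the robot, and variables do not carry over. Pictures are saved under pics/ and viewed, about 8 in all and at most 12, crops included, and the job is handed in when it is done.

```bash
mkdir -p pics
cat > h.py <<'E'
import numpy as np, cv2
from rig import env
def ray(cam,u,v,z):
    m=env.camera_model(cam);R=np.array(m['R']);t=np.array(m['t'])
    d=R.T@np.array([(u-m['cx'])/m['fx'],(v-m['cy'])/m['fy'],1]);c=-R.T@t
    return (c+d*(z-c[2])/d[2])
def proj(cam,X):
    m=env.camera_model(cam);p=np.array(m['R'])@np.array(X)+np.array(m['t'])
    return [m['fx']*p[0]/p[2]+m['cx'],m['fy']*p[1]/p[2]+m['cy']]
def save(cam,fn):
    im=env.grab_frame(cam);cv2.imwrite('pics/'+fn,im[:,:,::-1]);return im
E
python3 - <<'E'
from h import *
s=env.state();print(s['clock'],s['eef_pos'],s['tcp_rot'],s['force'],s['gripper_width'],env.pinch_z)
a=save('scene','a.png');b=save('side','b.png')
for c in('scene','side'):
    m=env.camera_model(c);print(c,-np.array(m['R']).T@m['t'])
    for n,z in [('straightedge_grip',.036),('straightedge',.014),('mat',.004),('guide',.01),('bar',.014),('core1',.016),('white_core',.016),('film_can',.024),('loupe',.04),('tape_roll',.019),('screwdriver',.01),('mug',.09)]:
        for r in env.find_in(n,c)[:5]:
            u,v=r['centre'][0]*640,r['centre'][1]*400
            print(n,round(r['p'],2),round(u),round(v),ray(c,u,v,z)[:2].round(3))
E
```

```text
0.0 [0.29578973 0.66091565 0.20023466] [[ 4.08428269e-01  9.12790057e-01 -8.13108830e-04]
 [ 9.12787556e-01 -4.08429057e-01 -2.14055459e-03]
 [-2.28597421e-03  1.32067383e-04 -9.99997378e-01]] [ 0.03821984 -0.0765885  -1.24328785] 0.08541397433953188 0.0187
scene [ 1.24527663 -0.38714569  1.31876813]
straightedge_grip 0.49 329 244 [ 0.696 -0.057]
straightedge 0.95 394 142 [0.463 0.32 ]
mat 0.97 384 151 [0.474 0.275]
guide 0.95 327 247 [ 0.692 -0.061]
bar 0.82 323 246 [ 0.684 -0.071]
core1 0.62 283 208 [ 0.517 -0.117]
core1 0.51 303 205 [ 0.536 -0.057]
core1 0.47 319 196 [ 0.532 -0.001]
core1 0.35 139 204 [ 0.292 -0.493]
white_core 0.49 207 187 [ 0.332 -0.289]
film_can 0.86 174 285 [ 0.594 -0.49 ]
loupe 0.59 300 208 [ 0.554 -0.075]
loupe 0.55 183 221 [ 0.429 -0.398]
tape_roll 0.76 435 212 [0.751 0.28 ]
tape_roll 0.62 394 143 [0.471 0.314]
tape_roll 0.26 301 206 [ 0.539 -0.066]
screwdriver 0.52 143 205 [ 0.296 -0.485]
mug 0.68 429 94 [0.395 0.492]
side [ 0.03810573 -0.8101909   0.66443873]
straightedge_grip 0.95 262 188 [0.446 0.281]
straightedge_grip 0.45 332 174 [0.693 0.244]
straightedge 0.79 259 188 [0.455 0.328]
straightedge 0.53 251 199 [0.402 0.271]
straightedge 0.3 332 176 [0.711 0.268]
straightedge 0.25 367 263 [ 0.531 -0.187]
mat 0.75 245 202 [0.383 0.281]
guide 0.96 390 221 [ 0.705 -0.063]
bar 0.74 387 226 [ 0.677 -0.083]
core1 0.67 323 231 [ 0.504 -0.012]
core1 0.63 336 239 [ 0.516 -0.061]
core1 0.63 369 263 [ 0.533 -0.192]
core1 0.55 342 255 [ 0.492 -0.128]
white_core 0.76 321 325 [ 0.327 -0.302]
film_can 0.91 479 341 [ 0.568 -0.504]
loupe 0.68 388 339 [ 0.41  -0.419]
loupe 0.25 368 265 [ 0.509 -0.218]
tape_roll 0.56 335 174 [0.724 0.271]
screwdriver 0.95 371 384 [ 0.337 -0.464]
screwdriver 0.53 323 231 [ 0.511 -0.001]
screwdriver 0.26 332 174 [0.724 0.288]
mug 0.71 215 168 [0.334 0.403]
mug 0.71 384 340 [ 0.373 -0.448]
```

View pics/a.png

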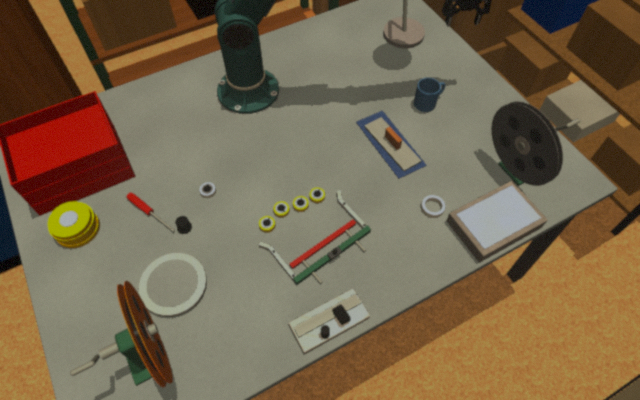

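View pics/b.png

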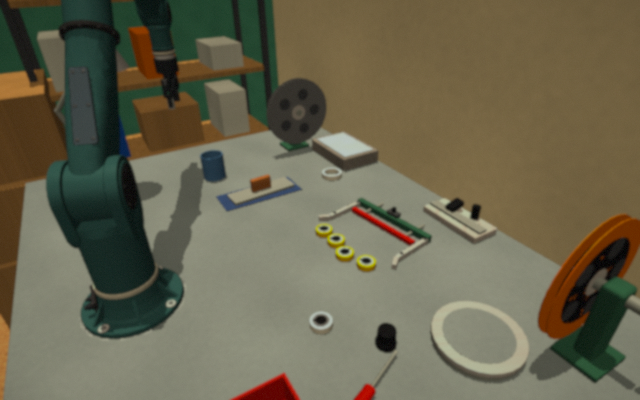

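The scene view shows the mat and handle at about (393,140), four yellow cores at (267–317, 194–224), the guide mouth facing them, and the red bar at (323,245). The side view agrees. I'll segment by colour to get finer positions.

```bash
cat > m1.py <<'E'
from h import *
def seg(cam,im,name,lo,hi,z,box,amin=30):
    hsv=cv2.cvtColor(im,cv2.COLOR_RGB2HSV);m=cv2.inRange(hsv,lo,hi)
    k=np.zeros_like(m);x0,y0,x1,y1=box;k[y0:y1,x0:x1]=255;m&=k
    m=cv2.morphologyEx(m,cv2.MORPH_CLOSE,np.ones((3,3)))
    for c in cv2.findContours(m,cv2.RETR_EXTERNAL,cv2.CHAIN_APPROX_NONE)[0]:
        if cv2.contourArea(c)<amin: continue
        P=np.array([ray(cam,float(p[0]),float(p[1]),z)[:2] for p in c[:,0]])*1000
        (cx,cy),(w,h),a=cv2.minAreaRect(P.astype(np.float32))
        print(cam,name,'ctr',round(cx),round(cy),'size',round(w),round(h),'ang',round(a,1),'mean',P.mean(0).round())
if __name__=='__main__':
    for cam,f,box in (('scene','a.png',(220,90,450,300)),('side','b.png',(210,165,460,290))):
        im=cv2.imread('pics/'+f)[:,:,::-1].copy()
        seg(cam,im,'yellow',(22,100,80),(38,255,255),.014,box)
        seg(cam,im,'red',(0,150,70),(6,255,255),.014,box)
        seg(cam,im,'red',(174,150,70),(180,255,255),.014,box)
        seg(cam,im,'green',(60,90,20),(90,255,255),.022,box)
        seg(cam,im,'blue',(105,100,30),(125,255,255),.004,box)
        seg(cam,im,'wood',(6,120,60),(20,255,255),.05,box,20)
E
python3 m1.py
```

```text
scene yellow ctr 539 -182 size 50 56 ang 82.2 mean [ 538. -182.]
scene yellow ctr 514 -122 size 49 57 ang 63.1 mean [ 513. -122.]
scene yellow ctr 523 -32 size 55 114 ang 3.2 mean [523. -33.]
scene red ctr 676 -64 size 17 237 ang 9.0 mean [676. -66.]
scene green ctr 735 -135 size 13 113 ang 7.2 mean [ 735. -135.]
scene green ctr 709 21 size 13 102 ang 8.8 mean [709.  19.]
scene green ctr 106 -24 size 71 27 ang 80.0 mean [107. -26.]
scene wood ctr 984 122 size 71 29 ang 89.9 mean [979. 124.]
scene wood ctr 467 306 size 84 37 ang 6.2 mean [469. 307.]
side yellow ctr 531 -182 size 63 51 ang 58.5 mean [ 530. -182.]
side yellow ctr 513 -63 size 184 63 ang 85.5 mean [510. -65.]
side red ctr 666 -63 size 27 237 ang 9.3 mean [668. -70.]
side green ctr 705 -62 size 28 266 ang 9.0 mean [708. -73.]
side blue ctr 329 313 size 28 93 ang 4.4 mean [331. 308.]
side blue ctr 487 270 size 174 22 ang 5.7 mean [486. 273.]
side wood ctr 446 295 size 108 60 ang 65.8 mean [448. 294.]
```

```bash
python3 -m handwheel '{"linear":[[-3,3,-0.5],[-8,8,-1],[-13,13.5,-2],[-18,18.5,-3],[-22.5,23.5,-4],[-26,27,-5],[-28.8,29.9,-5],[-28.8,29.9,-5],[-28.8,29.9,-5],[-28.8,29.9,-5]],"turn":[[0,0,-0.08],[0,0,-0.16],[0,0,-0.24],[0,0,-0.32],[0,0,-0.4],[0,0,-0.48],[0,0,-0.52],[0,0,-0.52],[0,0,-0.52],[0,0,-0.52]],"grip":[1,1,1,1,1,1,1,1,1,1]}' 30
cat > w.py <<'E'
import sys
from h import *
s=env.state();m=env.camera_model('wrist');im=save('wrist',sys.argv[1])
R=np.array(s['tcp_rot']);print(s['clock'],np.round(s['eef_pos'],4),'xang',np.degrees(np.arctan2(R[1,0],R[0,0])).round(2))
print('cam',(-np.array(m['R']).T@m['t']).round(3),'fwd',np.array(m['R'])[2].round(2))
E
python3 w.py w1.png
```

```text
clock: 2.55
eef_pos: [0.4506, 0.2787, 0.2514]
tcp_rot: [[-0.102, 0.995, -0.0], [0.995, 0.102, 0.001], [0.001, -0.0, -1.0]]
force: [-0.1, -0.4, 0.0]
gripper_width: 0.0853
2.55 [0.4506 0.2787 0.2514] xang 95.87
cam [0.377 0.271 0.423] fwd [ 0.29  0.03 -0.96]
```

View pics/w1.png

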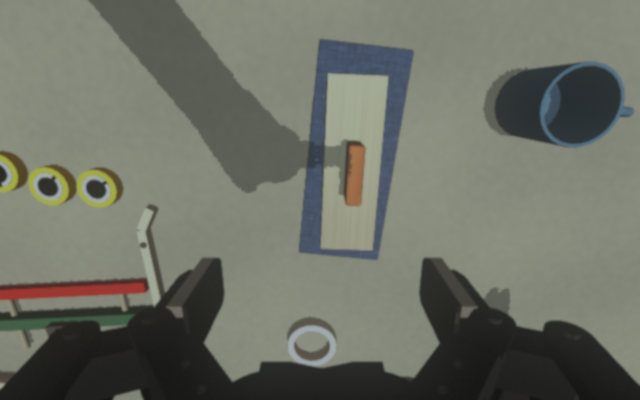

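The wrist picture shows the mat with corners at about (319,40), (412,50), (379,259) and (300,252). The bar corners are (328,74), (388,76), (373,250) and (320,249), with the handle at (355,174).

Run:
```python
from h import *
im=cv2.imread('pics/w1.png')[:,:,::-1].copy();hsv=cv2.cvtColor(im,cv2.COLOR_RGB2HSV)
def rect(n,lo,hi,z,box,fill=None):
    m=cv2.inRange(hsv,lo,hi);k=np.zeros_like(m);x0,y0,x1,y1=box;k[y0:y1,x0:x1]=255
    m=cv2.morphologyEx(m&k,cv2.MORPH_OPEN,np.ones((3,3)))
    c=max(cv2.findContours(m,cv2.RETR_EXTERNAL,cv2.CHAIN_APPROX_NONE)[0],key=cv2.contourArea)
    P=np.array([ray('wrist',*map(float,p),z)[:2] for p in c[:,0]])*1000
    r=cv2.minAreaRect(P.astype(np.float32));print(n,np.round(r[0],1),np.round(r[1],1),round(r[2],2), 'px',cv2.minAreaRect(c)[0])
rect('mat',(100,90,20),(125,255,255),.004,(290,30,430,280))
rect('handle',(3,150,80),(20,255,255),.054,(320,120,400,230))
rect('steel',(15,15,110),(40,110,255),.014,(310,60,395,258))
rect('red',(0,150,60),(8,255,255),.014,(0,270,160,310))
print('corner est')
for n,z,cs in(('mat',.004,[(319,40),(412,50),(379,259),(300,252)]),('bar',.014,[(328,74),(388,76),(373,250),(320,249)])):
    P=np.array([ray('wrist',*c,z)[:2]*1000 for c in cs]);a,b=(P[0]+P[1])/2,(P[2]+P[3])/2
    print(n,P.round().tolist(),P.mean(0).round(1),'ang',np.degrees(np.arctan2(*(b-a)[::-1])).round(2),'L',np.linalg.norm(b-a).round())
```

```text
Traceback (most recent call last):
ValueError: max() iterable argument is empty
```

Run:
```python
from h import *
im=cv2.imread('pics/w1.png')[:,:,::-1].copy();hsv=cv2.cvtColor(im,cv2.COLOR_RGB2HSV)
print([hsv[y,x].tolist() for x,y in((365,58),(355,180),(345,100),(60,290))])
def rect(n,at,z,box,tol=(10,60,60)):
    c0=hsv[at[1],at[0]].astype(int);m=cv2.inRange(hsv,np.clip(c0-tol,0,255),np.clip(c0+tol,0,255));k=np.zeros_like(m);x0,y0,x1,y1=box;k[y0:y1,x0:x1]=255
    m=cv2.morphologyEx(m&k,cv2.MORPH_OPEN,np.ones((3,3)))
    c=max(cv2.findContours(m,cv2.RETR_EXTERNAL,cv2.CHAIN_APPROX_NONE)[0],key=cv2.contourArea)
    P=np.array([ray('wrist',*map(float,p),z)[:2] for p in c[:,0]])*1000
    r=cv2.minAreaRect(P.astype(np.float32));print(n,np.round(r[0],1),np.round(r[1],1),round(r[2],2))
rect('mat',(365,58),.004,(290,30,430,280))
rect('handle',(355,180),.054,(320,120,400,230),(10,90,90))
rect('red',(60,290),.014,(0,270,160,310))
for n,z,cs in(('mat',.004,[(319,40),(412,50),(379,259),(300,252)]),('bar',.014,[(328,74),(388,76),(373,250),(320,249)])):
    P=np.array([ray('wrist',*c,z)[:2]*1000 for c in cs]);a,b=(P[0]+P[1])/2,(P[2]+P[3])/2
    print(n,P.round().tolist(),P.mean(0).round(1),'ang',np.degrees(np.arctan2(*(b-a)[::-1])).round(2),'L',np.linalg.norm(b-a).round())
```

```text
[[108, 79, 100], [13, 139, 158], [41, 33, 170], [2, 175, 157]]
mat [449.5 315.5] [108.6 267.8] 89.61
handle [457.7 315.9] [73.7 20.6] 3.72
red [668.9 -47.1] [ 17.5 205.6] 9.05
mat [[317.0, 262.0], [317.0, 369.0], [582.0, 372.0], [583.0, 263.0]] [449.7 316.4] ang 0.33 L 266.0
bar [[353.0, 276.0], [348.0, 344.0], [565.0, 359.0], [571.0, 289.0]] [459.1 317.2] ang 3.65 L 218.0
```

```bash
python3 -m handwheel '{"linear":[[1,0.3,1],[2.2,0.7,4],[3.2,1,8],[3.68,1.17,12],[3.68,1.17,16],[3.68,1.17,19],[3.68,1.17,21.5],[3.68,1.17,22.9],[3.68,1.17,23.3],[3.68,1.17,23.3]],"turn":[[0,0,0.02],[0,0,0.038],[0,0,0.038],[0,0,0.038],[0,0,0.038],[0,0,0.038],[0,0,0.038],[0,0,0.038],[0,0,0.038],[0,0,0.038]],"grip":[1,1,1,1,1,1,1,1,1,0.7]}' 30
python3 -m handwheel '{"linear":[[0,0,0],[0,0,0],[0,0,0],[0,0,0],[0,0,0],[0,0,0],[0,0,0],[0,0,0],[0,0,0],[0,0,0]],"turn":[[0,0,0],[0,0,0],[0,0,0],[0,0,0],[0,0,0],[0,0,0],[0,0,0],[0,0,0],[0,0,0],[0,0,0]],"grip":[0.2,-0.2,-0.5,-0.7,-1,-1,-1,-1,-1,-1]}' 60
```

```text
clock: 3.85
eef_pos: [0.4596, 0.3151, 0.0186]
tcp_rot: [[-0.061, 0.998, 0.0], [0.998, 0.061, 0.0], [0.0, 0.001, -1.0]]
force: [0.9, -0.9, -0.2]
gripper_width: 0.0727
clock: 5.1
eef_pos: [0.4599, 0.3154, 0.0192]
tcp_rot: [[-0.061, 0.998, 0.001], [0.998, 0.061, 0.001], [0.001, 0.001, -1.0]]
force: [-1.2, 0.5, 5.6]
gripper_width: 0.0162
```

```bash
python3 -m handwheel '{"linear":[[0,0,-0.8],[0,0,-3],[0,0,-7],[-2,0,-11],[-5.5,-0.3,-15],[-10,-0.6,-18],[-14.5,-0.9,-20],[-18,-1.2,-21],[-19.5,-1.2,-21],[-19.5,-1.2,-21]],"turn":[[0,0,0],[0,0,0],[0,0,0],[0,0,0],[0,0,0],[0,0,0],[0,0,0],[0,0,0],[0,0,0],[0,0,0]],"grip":[-1,-1,-1,-1,-1,-1,-1,-1,-1,-1]}'
python3 w.py w2.png
```

```text
clock: 6.35
eef_pos: [0.4588, 0.1184, 0.2279]
tcp_rot: [[-0.059, 0.998, -0.001], [0.998, 0.059, -0.0], [-0.0, -0.001, -1.0]]
force: [-0.4, 0.9, -2.3]
gripper_width: 0.0161
6.35 [0.4588 0.1184 0.2279] xang 93.4
cam [0.385 0.114 0.4  ] fwd [ 0.29  0.02 -0.96]
```

View pics/w2.png

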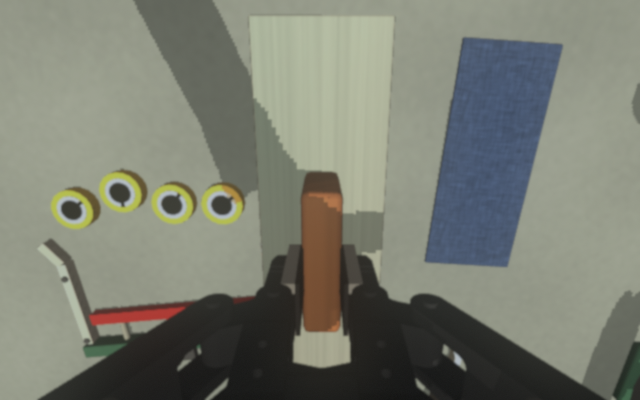

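The straightedge is held square in the grip. All four cores are clear, at (72,209), (120,191), (173,203) and (222,203). The right rail runs from (64,268) to (84,345), and the empty mat is fully in view.

Run:
```python
from h import *
im=cv2.imread('pics/w2.png')[:,:,::-1].copy();hsv=cv2.cvtColor(im,cv2.COLOR_RGB2HSV)
def rect(n,at,z,box,tol=(10,60,60)):
    c0=hsv[at[1],at[0]].astype(int);m=cv2.inRange(hsv,np.clip(c0-tol,0,255),np.clip(c0+tol,0,255));k=np.zeros_like(m);x0,y0,x1,y1=box;k[y0:y1,x0:x1]=255
    m=cv2.morphologyEx(m&k,cv2.MORPH_OPEN,np.ones((3,3)))
    c=max(cv2.findContours(m,cv2.RETR_EXTERNAL,cv2.CHAIN_APPROX_NONE)[0],key=cv2.contourArea)
    P=np.array([ray('wrist',*map(float,p),z)[:2] for p in c[:,0]])*1000
    r=cv2.minAreaRect(P.astype(np.float32));print(n,np.round(r[0],1),np.round(r[1],1),round(r[2],2))
rect('mat',(500,100),.004,(415,25,575,280))
rect('red',(130,314),.014,(85,290,250,330))
ax=np.radians(9);g=np.array([np.cos(ax),np.sin(ax)]);n=np.array([-g[1],g[0]])
h=cv2.inRange(hsv,(20,110,90),(36,255,255))
for x,y in((72,209),(120,191),(173,203),(222,203)):
    k=np.zeros_like(h);cv2.circle(k,(x,y),25,255,-1);c=np.argwhere(h&k)[:,::-1]
    c=cv2.convexHull(c.astype(np.int32));(u,v),r=cv2.minEnclosingCircle(c);p=ray('wrist',u,v,.014)[:2]*1000
    print('core',(round(u),round(v),round(r)),p.round(),'g',(p@g).round(),(p@n).round())
for nm,u,v,z in(('railL0',64,268,.016),('railL1',84,345,.016),('barend',90,314,.014),('barend',92,324,.014),('se',249,16,.2246),('se',393,16,.2246)):
    p=ray('wrist',u,v,z)[:2]*1000;print(nm,p.round(),'g',(p@g).round(),(p@n).round())
```

```text
mat [449.4 316.2] [108.7 267.4] 89.75
red [ 681.2 -114.9] [ 17.4 127.8] 8.87
core (74, 208, 23) [ 533. -175.] g 499.0 -256.0
core (122, 190, 23) [ 506. -115.] g 482.0 -192.0
core (173, 202, 21) [518. -55.] g 503.0 -136.0
core (222, 203, 21) [515.   4.] g 509.0 -77.0
railL0 [ 614. -198.] g 575.0 -292.0
railL1 [ 731. -190.] g 692.0 -302.0
barend [ 682. -176.] g 646.0 -281.0
barend [ 698. -176.] g 662.0 -283.0
se [352.  79.] g 360.0 23.0
se [348. 146.] g 366.0 90.0
```

```bash
python3 -m handwheel '{"linear":[[-2,-0.4,0],[-5,-1,0],[-9,-1.8,0],[-13,-2.6,1],[-16.5,-3.3,2],[-19.5,-3.9,4],[-21,-4.3,6],[-21.75,-4.36,8],[-21.75,-4.36,10],[-21.75,-4.36,10]],"turn":[[0,0,0.12],[0,0,0.28],[0,0,0.45],[0,0,0.62],[0,0,0.79],[0,0,0.96],[0,0,1.13],[0,0,1.3],[0,0,1.42],[0,0,1.473]],"grip":[-1,-1,-1,-1,-1,-1,-1,-1,-1,-1]}'
python3 w.py w3.png
```

```text
clock: 7.65
eef_pos: [0.4289, -0.0985, 0.1264]
tcp_rot: [[0.987, 0.16, -0.004], [0.16, -0.987, 0.001], [-0.004, -0.001, -1.0]]
force: [-0.4, 0.2, -2.9]
gripper_width: 0.0163
7.65 [ 0.4289 -0.0985  0.1264] xang 9.19
cam [ 0.419 -0.025  0.298] fwd [ 0.04 -0.29 -0.96]
```

View pics/w3.png

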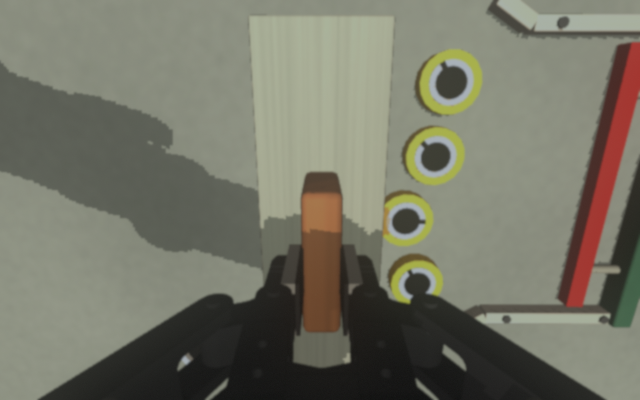

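The picture shows the straightedge behind the row, with the cores at (450,82), (434,156), (408,220) and (416,284) and both rails visible. I'll measure the guide axis, the bar and the cores once more before going down.

Run:
```python
from h import *
ax=np.radians(9);g=np.array([np.cos(ax),np.sin(ax)]);n=np.array([-g[1],g[0]])
def q(nm,u,v,z):
    p=ray('wrist',u,v,z)[:2]*1000;print(nm,p.round(1),'g',(p@g).round(1),(p@n).round(1));return p
ang=lambda a,b:np.degrees(np.arctan2(*(b-a)[::-1])).round(2)
print('bar front',ang(q('b0',622,43,.014),q('b1',563,303,.014)),'-90 -> guide x')
print('railtop in',ang(q('r',533,33,.016),q('r',639,34,.016)))
print('railbot in',ang(q('r',485,307,.016),q('r',600,309,.016)))
for u,v in((451,82),(435,156),(409,220),(417,280)): q('core',u,v,.014)
a=q('se',250,16,.123);b=q('se',393,16,.123)
print(env.state()['eef_pos']@np.r_[g,0],env.state()['eef_pos']@np.r_[n,0])
```

```text
b0 [641.1  50.1] g 641.1 -50.8
b1 [ 680.8 -178.3] g 644.5 -282.6
bar front -80.14 -90 -> guide x
r [569.9  45.5] g 570.0 -44.2
r [649.7  57.6] g 650.7 -44.8
railtop in 8.59
r [ 606.1 -193.6] g 568.3 -286.1
r [ 716.8 -177.9] g 680.2 -287.8
railbot in 8.1
core [518.6   1.6] g 512.4 -79.5
core [521.2 -58.2] g 505.6 -139.0
core [ 512.9 -118.2] g 488.1 -197.0
core [ 534.7 -176.5] g 500.5 -257.9
se [379.8   4.9] g 375.9 -54.6
se [445.9  15.5] g 442.8 -54.5
0.40880194391870717 -0.16450695184889
```

```bash
python3 -m handwheel '{"linear":[[0,0.1,0.5],[0,0.1,2],[0,0.1,4],[0,0.1,6],[0,0.1,8],[0,0.1,9.5],[0,0.1,10.4],[0,0.1,10.75],[0,0.1,10.9],[0,0.1,10.9]],"turn":[[0,0,0.004],[0,0,0.004],[0,0,0.004],[0,0,0.004],[0,0,0.004],[0,0,0.004],[0,0,0.004],[0,0,0.004],[0,0,0.004],[0,0,0.004]],"grip":[-1,-1,-1,-1,-1,-1,-1,-1,-1,-1]}'
```

```text
clock: 8.95
eef_pos: [0.4297, -0.1016, 0.0197]
tcp_rot: [[0.988, 0.155, 0.001], [0.155, -0.988, -0.0], [0.001, 0.0, -1.0]]
force: [0.0, 0.5, -2.7]
gripper_width: 0.0158
```

```bash
python3 -m handwheel '{"linear":[[0.3,0,0.1],[0.8,0,0.2],[1.4,0,0.23],[2.1,0,0.23],[2.8,0,0.23],[3.5,0,0.23],[4.2,0,0.23],[4.9,0,0.23],[5.6,0,0.23],[6.2,0,0.23]],"turn":[[0,0,0],[0,0,0],[0,0,0],[0,0,0],[0,0,0],[0,0,0],[0,0,0],[0,0,0],[0,0,0],[0,0,0]],"grip":[-1,-1,-1,-1,-1,-1,-1,-1,-1,-1]}'
python3 -m handwheel '{"linear":[[0.7,0,0],[1.4,0,0],[2.1,0,0],[2.8,0,0],[3.5,0,0],[4.2,0,0],[4.9,0,0],[5.6,0,0],[6.2,0,0],[6.5,0,0]],"turn":[[0,0,0],[0,0,0],[0,0,0],[0,0,0],[0,0,0],[0,0,0],[0,0,0],[0,0,0],[0,0,0],[0,0,0]],"grip":[-1,-1,-1,-1,-1,-1,-1,-1,-1,-1]}'
python3 w.py w4.png
```

```text
clock: 10.2
eef_pos: [0.4911, -0.0919, 0.0171]
tcp_rot: [[0.988, 0.155, 0.0], [0.155, -0.988, -0.0], [0.0, 0.0, -1.0]]
force: [-0.6, -0.4, -2.9]
gripper_width: 0.0158
clock: 11.45
eef_pos: [0.5554, -0.0819, 0.0171]
tcp_rot: [[0.988, 0.155, 0.0], [0.155, -0.988, -0.0], [0.0, 0.0, -1.0]]
force: [-1.2, -0.7, -1.6]
gripper_width: 0.0163
11.45 [ 0.5554 -0.0819  0.0171] xang 8.9
cam [ 0.545 -0.008  0.189] fwd [ 0.04 -0.29 -0.96]
```

View pics/w4.png

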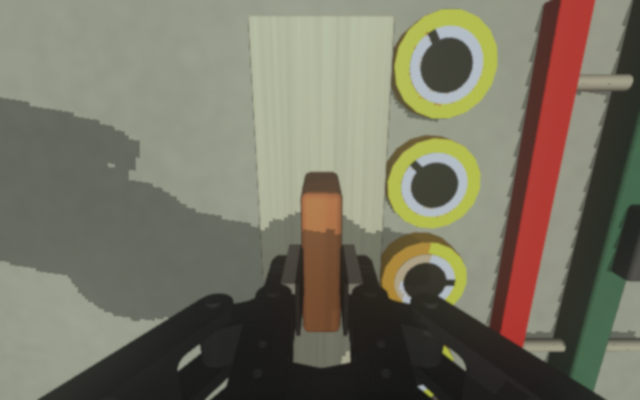

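The row lies straight along the edge, with about 20 mm left to the bar. I'll close that gap and then creep forward with a force guard between the typed calls.

```bash
cat > chk.py <<'E'
import sys
from h import *
s=env.state();g=np.array([.988,.155,0]);F=-np.array(s['force'])@g;p=np.array(s['eef_pos'])
print('t',round(s['clock'],2),'push',F.round(2),'fz',round(s['force'][2],2),'tz',round(s['torque'][2],2),'g',(p@g*1000).round(2),'z',(p[2]*1000).round(2))
sys.exit(F>float(sys.argv[1]))
E
python3 chk.py 3; python3 -m handwheel '{"linear":[[0.3,0,0],[0.6,0,0],[0.9,0,0],[1.2,0,0],[1.5,0,0],[1.7,0,0],[1.8,0,0],[1.9,0,0],[1.95,0,0],[2.0,0,0]],"turn":[[0,0,0],[0,0,0],[0,0,0],[0,0,0],[0,0,0],[0,0,0],[0,0,0],[0,0,0],[0,0,0],[0,0,0]],"grip":[-1,-1,-1,-1,-1,-1,-1,-1,-1,-1]}' >/dev/null; python3 chk.py 3 && 
python3 -m handwheel '{"linear":[[0.02,0,0],[0.04,0,0],[0.06,0,0],[0.08,0,0],[0.1,0,0],[0.12,0,0],[0.13,0,0],[0.14,0,0],[0.15,0,0],[0.15,0,0]],"turn":[[0,0,0],[0,0,0],[0,0,0],[0,0,0],[0,0,0],[0,0,0],[0,0,0],[0,0,0],[0,0,0],[0,0,0]],"grip":[-1,-1,-1,-1,-1,-1,-1,-1,-1,-1]}' >/dev/null; python3 chk.py 3 && 
python3 -m handwheel '{"linear":[[0.02,0,0],[0.04,0,0],[0.06,0,0],[0.08,0,0],[0.1,0,0],[0.12,0,0],[0.13,0,0],[0.14,0,0],[0.15,0,0],[0.15,0,0]],"turn":[[0,0,0],[0,0,0],[0,0,0],[0,0,0],[0,0,0],[0,0,0],[0,0,0],[0,0,0],[0,0,0],[0,0,0]],"grip":[-1,-1,-1,-1,-1,-1,-1,-1,-1,-1]}' >/dev/null; python3 chk.py 3 && python3 w.py w5.png
```

```text
t 11.5 push -0.02 fz -2.34 tz -0.01 g 536.36 z 17.13
t 12.75 push 1.83 fz -0.93 tz 0.0 g 555.4 z 17.12
t 12.75 push 1.83 fz -0.93 tz 0.0 g 555.4 z 17.12
t 12.75 push 1.83 fz -0.93 tz 0.0 g 555.4 z 17.12False
False
False
False
```

```bash
sed -i 's/sys.exit(F>/sys.exit(int(F>/; s/argv\[1\]))$/argv[1])))/' chk.py; tail -1 chk.py
python3 -m handwheel '{"linear":[[0.02,0,0],[0.04,0,0],[0.06,0,0],[0.08,0,0],[0.1,0,0],[0.12,0,0],[0.13,0,0],[0.14,0,0],[0.15,0,0],[0.15,0,0]],"turn":[[0,0,0],[0,0,0],[0,0,0],[0,0,0],[0,0,0],[0,0,0],[0,0,0],[0,0,0],[0,0,0],[0,0,0]],"grip":[-1,-1,-1,-1,-1,-1,-1,-1,-1,-1]}' >/dev/null; python3 chk.py 3.5 && 
python3 -m handwheel '{"linear":[[0.02,0,0],[0.04,0,0],[0.06,0,0],[0.08,0,0],[0.1,0,0],[0.12,0,0],[0.13,0,0],[0.14,0,0],[0.15,0,0],[0.15,0,0]],"turn":[[0,0,0],[0,0,0],[0,0,0],[0,0,0],[0,0,0],[0,0,0],[0,0,0],[0,0,0],[0,0,0],[0,0,0]],"grip":[-1,-1,-1,-1,-1,-1,-1,-1,-1,-1]}' >/dev/null; python3 chk.py 3.5 && python3 w.py w5.png
```

```text
sys.exit(int(F>float(sys.argv[1])))
t 14.0 push 1.02 fz -1.54 tz -0.01 g 557.0 z 17.12
t 15.25 push 0.98 fz -1.86 tz -0.0 g 558.5 z 17.13
15.25 [ 0.5776 -0.0784  0.0171] xang 8.88
cam [ 0.567 -0.005  0.189] fwd [ 0.04 -0.29 -0.96]
```

View pics/w5.png

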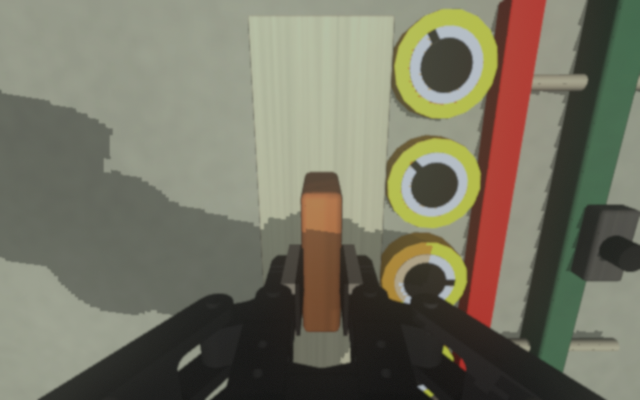

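The row has just reached the bar and there is still free play. I'll keep creeping.

```bash
python3 -m handwheel '{"linear":[[0.02,0,0],[0.04,0,0],[0.06,0,0],[0.08,0,0],[0.1,0,0],[0.12,0,0],[0.14,0,0],[0.15,0,0],[0.16,0,0],[0.16,0,0]],"turn":[[0,0,0],[0,0,0],[0,0,0],[0,0,0],[0,0,0],[0,0,0],[0,0,0],[0,0,0],[0,0,0],[0,0,0]],"grip":[-1,-1,-1,-1,-1,-1,-1,-1,-1,-1]}' >/dev/null; python3 chk.py 3.5 && 
python3 -m handwheel '{"linear":[[0.02,0,0],[0.04,0,0],[0.06,0,0],[0.08,0,0],[0.1,0,0],[0.12,0,0],[0.14,0,0],[0.15,0,0],[0.16,0,0],[0.16,0,0]],"turn":[[0,0,0],[0,0,0],[0,0,0],[0,0,0],[0,0,0],[0,0,0],[0,0,0],[0,0,0],[0,0,0],[0,0,0]],"grip":[-1,-1,-1,-1,-1,-1,-1,-1,-1,-1]}' >/dev/null; python3 chk.py 3.5 && 
python3 -m handwheel '{"linear":[[0.02,0,0],[0.04,0,0],[0.06,0,0],[0.08,0,0],[0.1,0,0],[0.12,0,0],[0.14,0,0],[0.15,0,0],[0.16,0,0],[0.16,0,0]],"turn":[[0,0,0],[0,0,0],[0,0,0],[0,0,0],[0,0,0],[0,0,0],[0,0,0],[0,0,0],[0,0,0],[0,0,0]],"grip":[-1,-1,-1,-1,-1,-1,-1,-1,-1,-1]}' >/dev/null; python3 chk.py 3.5 && 
python3 -m handwheel '{"linear":[[0.02,0,0],[0.04,0,0],[0.06,0,0],[0.08,0,0],[0.1,0,0],[0.12,0,0],[0.14,0,0],[0.15,0,0],[0.16,0,0],[0.16,0,0]],"turn":[[0,0,0],[0,0,0],[0,0,0],[0,0,0],[0,0,0],[0,0,0],[0,0,0],[0,0,0],[0,0,0],[0,0,0]],"grip":[-1,-1,-1,-1,-1,-1,-1,-1,-1,-1]}' >/dev/null; python3 chk.py 3.5
```

```text
t 16.55 push 0.53 fz -2.65 tz -0.03 g 560.09 z 17.13
t 17.8 push 1.13 fz -1.59 tz 0.01 g 561.4 z 17.1
t 19.05 push 1.27 fz -3.44 tz 0.07 g 563.38 z 17.12
t 20.3 push 1.95 fz -2.82 tz -0.01 g 564.85 z 17.12
```

```bash
python3 -m handwheel '{"linear":[[0.02,0,0],[0.04,0,0],[0.06,0,0],[0.08,0,0],[0.1,0,0],[0.12,0,0],[0.14,0,0],[0.15,0,0],[0.16,0,0],[0.16,0,0]],"turn":[[0,0,0],[0,0,0],[0,0,0],[0,0,0],[0,0,0],[0,0,0],[0,0,0],[0,0,0],[0,0,0],[0,0,0]],"grip":[-1,-1,-1,-1,-1,-1,-1,-1,-1,-1]}' >/dev/null; python3 chk.py 3.5 && 
python3 -m handwheel '{"linear":[[0.02,0,0],[0.04,0,0],[0.06,0,0],[0.08,0,0],[0.1,0,0],[0.12,0,0],[0.14,0,0],[0.15,0,0],[0.16,0,0],[0.16,0,0]],"turn":[[0,0,0],[0,0,0],[0,0,0],[0,0,0],[0,0,0],[0,0,0],[0,0,0],[0,0,0],[0,0,0],[0,0,0]],"grip":[-1,-1,-1,-1,-1,-1,-1,-1,-1,-1]}' >/dev/null; python3 chk.py 3.5 && 
python3 -m handwheel '{"linear":[[0.02,0,0],[0.04,0,0],[0.06,0,0],[0.08,0,0],[0.1,0,0],[0.12,0,0],[0.14,0,0],[0.15,0,0],[0.16,0,0],[0.16,0,0]],"turn":[[0,0,0],[0,0,0],[0,0,0],[0,0,0],[0,0,0],[0,0,0],[0,0,0],[0,0,0],[0,0,0],[0,0,0]],"grip":[-1,-1,-1,-1,-1,-1,-1,-1,-1,-1]}' >/dev/null; python3 chk.py 3.5 && 
python3 -m handwheel '{"linear":[[0.02,0,0],[0.04,0,0],[0.06,0,0],[0.08,0,0],[0.1,0,0],[0.12,0,0],[0.14,0,0],[0.15,0,0],[0.16,0,0],[0.16,0,0]],"turn":[[0,0,0],[0,0,0],[0,0,0],[0,0,0],[0,0,0],[0,0,0],[0,0,0],[0,0,0],[0,0,0],[0,0,0]],"grip":[-1,-1,-1,-1,-1,-1,-1,-1,-1,-1]}' >/dev/null; python3 chk.py 3.5 &&
python3 -m handwheel '{"linear":[[0.02,0,0],[0.04,0,0],[0.06,0,0],[0.08,0,0],[0.1,0,0],[0.12,0,0],[0.14,0,0],[0.15,0,0],[0.16,0,0],[0.16,0,0]],"turn":[[0,0,0],[0,0,0],[0,0,0],[0,0,0],[0,0,0],[0,0,0],[0,0,0],[0,0,0],[0,0,0],[0,0,0]],"grip":[-1,-1,-1,-1,-1,-1,-1,-1,-1,-1]}' >/dev/null; python3 chk.py 3.5
```

```text
t 21.55 push 1.97 fz -2.29 tz 0.02 g 566.47 z 17.12
t 22.8 push 1.8 fz -2.96 tz 0.04 g 568.08 z 17.12
t 24.05 push 1.67 fz -2.92 tz -0.02 g 569.67 z 17.13
t 25.3 push 1.36 fz -2.61 tz 0.03 g 571.29 z 17.13
t 26.55 push 0.8 fz -2.77 tz -0.05 g 572.89 z 17.13
```

```bash
python3 -m handwheel '{"linear":[[0.02,0,0],[0.04,0,0],[0.06,0,0],[0.08,0,0],[0.1,0,0],[0.12,0,0],[0.14,0,0],[0.15,0,0],[0.16,0,0],[0.16,0,0]],"turn":[[0,0,0],[0,0,0],[0,0,0],[0,0,0],[0,0,0],[0,0,0],[0,0,0],[0,0,0],[0,0,0],[0,0,0]],"grip":[-1,-1,-1,-1,-1,-1,-1,-1,-1,-1]}' >/dev/null; python3 chk.py 3.5 && 
python3 -m handwheel '{"linear":[[0.02,0,0],[0.04,0,0],[0.06,0,0],[0.08,0,0],[0.1,0,0],[0.12,0,0],[0.14,0,0],[0.15,0,0],[0.16,0,0],[0.16,0,0]],"turn":[[0,0,0],[0,0,0],[0,0,0],[0,0,0],[0,0,0],[0,0,0],[0,0,0],[0,0,0],[0,0,0],[0,0,0]],"grip":[-1,-1,-1,-1,-1,-1,-1,-1,-1,-1]}' >/dev/null; python3 chk.py 3.5 && 
python3 -m handwheel '{"linear":[[0.02,0,0],[0.04,0,0],[0.06,0,0],[0.08,0,0],[0.1,0,0],[0.12,0,0],[0.14,0,0],[0.15,0,0],[0.16,0,0],[0.16,0,0]],"turn":[[0,0,0],[0,0,0],[0,0,0],[0,0,0],[0,0,0],[0,0,0],[0,0,0],[0,0,0],[0,0,0],[0,0,0]],"grip":[-1,-1,-1,-1,-1,-1,-1,-1,-1,-1]}' >/dev/null; python3 chk.py 3.5 && 
python3 -m handwheel '{"linear":[[0.02,0,0],[0.04,0,0],[0.06,0,0],[0.08,0,0],[0.1,0,0],[0.12,0,0],[0.14,0,0],[0.15,0,0],[0.16,0,0],[0.16,0,0]],"turn":[[0,0,0],[0,0,0],[0,0,0],[0,0,0],[0,0,0],[0,0,0],[0,0,0],[0,0,0],[0,0,0],[0,0,0]],"grip":[-1,-1,-1,-1,-1,-1,-1,-1,-1,-1]}' >/dev/null; python3 chk.py 3.5 &&
python3 -m handwheel '{"linear":[[0.02,0,0],[0.04,0,0],[0.06,0,0],[0.08,0,0],[0.1,0,0],[0.12,0,0],[0.14,0,0],[0.15,0,0],[0.16,0,0],[0.16,0,0]],"turn":[[0,0,0],[0,0,0],[0,0,0],[0,0,0],[0,0,0],[0,0,0],[0,0,0],[0,0,0],[0,0,0],[0,0,0]],"grip":[-1,-1,-1,-1,-1,-1,-1,-1,-1,-1]}' >/dev/null; python3 chk.py 3.5
```

```text
t 27.8 push 2.33 fz -1.93 tz 0.02 g 574.48 z 17.12
t 29.05 push 1.31 fz -1.65 tz 0.04 g 576.06 z 17.11
t 30.3 push 1.91 fz -2.87 tz 0.02 g 577.68 z 17.12
t 31.55 push 3.94 fz 0.75 tz 0.01 g 578.58 z 17.02
t 31.55 push 3.94 fz 0.75 tz 0.01 g 578.58 z 17.02
```

Buffer reached: the push has risen and fz has changed, so the front edge may be dipping slightly. I'll raise it a little and press in small steps.

```bash
python3 -m handwheel '{"linear":[[0,0,-0.04],[0,0,-0.08],[0.01,0,-0.08],[0.02,0,-0.08],[0.03,0,-0.08],[0.04,0,-0.08],[0.05,0,-0.08],[0.05,0,-0.08],[0.05,0,-0.08],[0.05,0,-0.08]],"turn":[[0,0,0],[0,0,0],[0,0,0],[0,0,0],[0,0,0],[0,0,0],[0,0,0],[0,0,0],[0,0,0],[0,0,0]],"grip":[-1,-1,-1,-1,-1,-1,-1,-1,-1,-1]}' >/dev/null; python3 chk.py 8; python3 -c "
from rig import env
for i in range(3): env.grab_frame('side');s=env.state();print([round(float(x),2) for x in s['force']])"
```

```text
t 32.8 push 5.15 fz -3.98 tz 0.02 g 579.31 z 17.83
[-6.2, -0.29, -3.67]
[-4.63, 0.66, -3.94]
[-4.53, -0.62, -3.76]
```

```bash
python3 -m handwheel '{"linear":[[0.01,0,-0.01],[0.02,0,-0.02],[0.03,0,-0.02],[0.04,0,-0.02],[0.05,0,-0.02],[0.06,0,-0.02],[0.06,0,-0.02],[0.06,0,-0.02],[0.06,0,-0.02],[0.06,0,-0.02]],"turn":[[0,0,0],[0,0,0],[0,0,0],[0,0,0],[0,0,0],[0,0,0],[0,0,0],[0,0,0],[0,0,0],[0,0,0]],"grip":[-1,-1,-1,-1,-1,-1,-1,-1,-1,-1]}' >/dev/null; python3 chk.py 8; python3 -c "
from rig import env
for i in range(4): env.grab_frame('side');s=env.state();print([round(float(x),2) for x in s['force']],(s['eef_pos'][0]*.988+s['eef_pos'][1]*.155)*1000)"
```

```text
t 34.2 push 4.52 fz -3.18 tz 0.04 g 579.44 z 17.92
[-5.79, -0.62, -3.77] 579.435989887826
[-5.87, -1.22, -4.18] 579.4160590024
[-5.39, -0.19, -3.75] 579.4365567852301
[-5.36, -0.01, -3.52] 579.4360727291393
```

```bash
python3 -m handwheel '{"linear":[[0.02,0,0],[0.04,0,0],[0.06,0,0],[0.08,0,0],[0.1,0,0],[0.1,0,0],[0.1,0,0],[0.1,0,0],[0.1,0,0],[0.1,0,0]],"turn":[[0,0,0],[0,0,0],[0,0,0],[0,0,0],[0,0,0],[0,0,0],[0,0,0],[0,0,0],[0,0,0],[0,0,0]],"grip":[-1,-1,-1,-1,-1,-1,-1,-1,-1,-1]}' >/dev/null; python3 chk.py 8; python3 -c "
from rig import env
for i in range(3): env.grab_frame('side');s=env.state();print([round(float(x),2) for x in s['force']],(s['eef_pos'][0]*.988+s['eef_pos'][1]*.155)*1000)"
```

```text
t 35.65 push 6.7 fz -4.07 tz 0.03 g 579.63 z 17.78
[-6.33, -1.39, -3.52] 579.612715285068
[-7.35, -0.79, -3.23] 579.6536061521966
[-6.02, -1.37, -3.87] 579.6706563245607
```

```bash
python3 -m handwheel '{"linear":[[0.03,0,-0.02],[0.06,0,-0.03],[0.09,0,-0.03],[0.12,0,-0.03],[0.15,0,-0.03],[0.18,0,-0.03],[0.2,0,-0.03],[0.2,0,-0.03],[0.2,0,-0.03],[0.2,0,-0.03]],"turn":[[0,0,0],[0,0,0],[0,0,0],[0,0,0],[0,0,0],[0,0,0],[0,0,0],[0,0,0],[0,0,0],[0,0,0]],"grip":[-1,-1,-1,-1,-1,-1,-1,-1,-1,-1]}' >/dev/null; python3 chk.py 8; python3 -c "
from rig import env
for i in range(3): env.grab_frame('side');s=env.state();print([round(float(x),2) for x in s['force']],(s['eef_pos'][0]*.988+s['eef_pos'][1]*.155)*1000)"
```

```text
t 37.05 push 7.87 fz -3.48 tz 0.03 g 580.04 z 17.76
[-7.75, -1.19, -2.79] 580.0651072575315
[-7.45, -0.54, -3.55] 580.0555567094626
[-7.6, -2.22, -3.14] 580.0530253587294
```

```bash
python3 -m handwheel '{"linear":[[0.04,0,-0.02],[0.08,0,-0.03],[0.12,0,-0.03],[0.16,0,-0.03],[0.18,0,-0.03],[0.18,0,-0.03],[0.18,0,-0.03],[0.18,0,-0.03],[0.18,0,-0.03],[0.18,0,-0.03]],"turn":[[0,0,0],[0,0,0],[0,0,0],[0,0,0],[0,0,0],[0,0,0],[0,0,0],[0,0,0],[0,0,0],[0,0,0]],"grip":[-1,-1,-1,-1,-1,-1,-1,-1,-1,-1]}' >/dev/null; python3 chk.py 8; python3 -c "
from rig import env
for i in range(3): env.grab_frame('side');s=env.state();print([round(float(x),2) for x in s['force']],(s['eef_pos'][0]*.988+s['eef_pos'][1]*.155)*1000)"
```

```text
t 38.45 push 9.31 fz -3.12 tz 0.01 g 580.45 z 17.81
[-9.01, -1.99, -2.6] 580.4124662758985
[-8.86, -1.1, -2.53] 580.4416800945933
[-9.24, -1.98, -2.26] 580.4294199368343
```

```bash
python3 -m handwheel '{"linear":[[0.05,0,-0.01],[0.1,0,-0.01],[0.1,0,-0.01],[0.1,0,-0.01],[0.1,0,-0.01],[0.1,0,-0.01],[0.1,0,-0.01],[0.1,0,-0.01],[0.1,0,-0.01],[0.1,0,-0.01]],"turn":[[0,0,0],[0,0,0],[0,0,0],[0,0,0],[0,0,0],[0,0,0],[0,0,0],[0,0,0],[0,0,0],[0,0,0]],"grip":[-1,-1,-1,-1,-1,-1,-1,-1,-1,-1]}' >/dev/null; python3 chk.py 8; python3 w.py w6.png; python3 chk.py 8
```

```text
t 39.85 push 9.62 fz -2.27 tz 0.05 g 580.64 z 17.79
39.85 [ 0.5994 -0.0746  0.0178] xang 8.84
cam [ 0.591 -0.001  0.19 ] fwd [ 0.03 -0.29 -0.96]
t 39.9 push 9.85 fz -2.16 tz -0.03 g 580.63 z 17.83
```

View pics/w6.png

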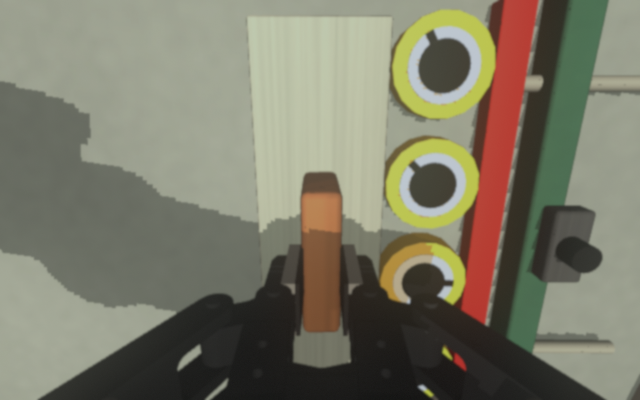

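The three visible cores are pressed against the bar at about 9.8 N, held for over a second. I'll hold briefly and then ease off slowly.

```bash
python3 -m handwheel '{"linear":[[0.02,0,0],[0.02,0,0],[0.02,0,0],[-0.08,0,0],[-0.18,0,0],[-0.28,0,0],[-0.38,0,0],[-0.48,0,0],[-0.58,0,0],[-0.68,0,0]],"turn":[[0,0,0],[0,0,0],[0,0,0],[0,0,0],[0,0,0],[0,0,0],[0,0,0],[0,0,0],[0,0,0],[0,0,0]],"grip":[-1,-1,-1,-1,-1,-1,-1,-1,-1,-1]}' >/dev/null; python3 chk.py 8; 
python3 -m handwheel '{"linear":[[-0.06,0,0],[-0.12,0,0],[-0.2,0,0],[-0.3,0,0],[-0.5,0,0],[-0.8,0,0],[-1.3,0,0],[-2,0,0],[-3,0,0],[-4,0,0]],"turn":[[0,0,0],[0,0,0],[0,0,0],[0,0,0],[0,0,0],[0,0,0],[0,0,0],[0,0,0],[0,0,0],[0,0,0]],"grip":[-1,-1,-1,-1,-1,-1,-1,-1,-1,-1]}' >/dev/null; python3 chk.py 8
python3 w.py w7.png
```

```text
t 41.15 push 4.01 fz -3.99 tz -0.02 g 579.12 z 18.71
t 42.4 push 0.19 fz -3.3 tz 0.03 g 538.3 z 18.81
42.4 [ 0.5576 -0.0816  0.0188] xang 8.87
cam [ 0.547 -0.008  0.191] fwd [ 0.04 -0.29 -0.96]
```

View pics/w7.png

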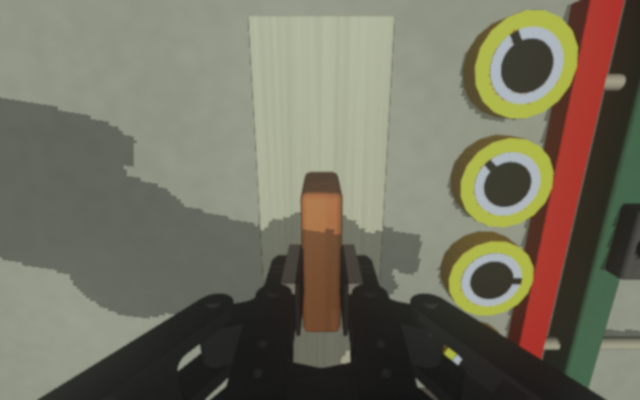

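All cores in view stayed against the bar. Now I'll lift and carry the straightedge back.

```bash
python3 -m handwheel '{"linear":[[0,0,-2],[0,0,-6],[-0.4,-3,-10],[-0.9,-8,-13],[-1.6,-14,-15],[-2.3,-20,-15],[-3,-26,-15],[-3.6,-32,-15],[-4.2,-37,-15],[-4.5,-40,-15]],"turn":[[0,0,0],[0,0,-0.1],[0,0,-0.27],[0,0,-0.45],[0,0,-0.63],[0,0,-0.81],[0,0,-0.99],[0,0,-1.17],[0,0,-1.34],[0,0,-1.416]],"grip":[-1,-1,-1,-1,-1,-1,-1,-1,-1,-1]}' 
python3 w.py w8.png
python3 - <<'E'
from h import *
im=cv2.imread('pics/w8.png')[:,:,::-1].copy();hsv=cv2.cvtColor(im,cv2.COLOR_RGB2HSV)
m=cv2.inRange(hsv,(98,50,40),(118,180,180));m[260:]=0
c=np.vstack([k for k in cv2.findContours(m,cv2.RETR_EXTERNAL,cv2.CHAIN_APPROX_NONE)[0] if cv2.contourArea(k)>150])
print(cv2.boundingRect(c))
s=env.state();R=np.array(s['tcp_rot']);d=np.array([.4496,.316])-s['eef_pos'][:2]
print('tool shift mm',(R[:2,:2].T@d*1000).round(1),'turn',np.radians(np.degrees(np.arctan2(R[1,0],R[0,0]))-90).round(4))
E
```

```text
clock: 43.7
eef_pos: [0.451, 0.3094, 0.1688]
tcp_rot: [[-0.006, 1.0, -0.0], [1.0, 0.006, 0.001], [0.001, -0.0, -1.0]]
force: [1.3, -1.1, -2.3]
gripper_width: 0.0158
43.7 [0.451  0.3094 0.1688] xang 90.32
cam [0.377 0.309 0.341] fwd [ 0.29  0.   -0.96]
(540, 11, 100, 120)
tool shift mm [ 2.3 -0.6] turn 0.0104
```

```bash
python3 -m handwheel '{"linear":[[0,0,0.5],[0,0,2],[0,0,4],[0,0,6],[0,0,8],[0,0,9],[0,0,10],[0,0,10],[0,0,10],[0,0,10]],"turn":[[0,0,0],[0,0,0],[0,0,0],[0,0,0],[0,0,0],[0,0,0],[0,0,0],[0,0,0],[0,0,0],[0,0,0]],"grip":[-1,-1,-1,-1,-1,-1,-1,-1,-1,-1]}' 
python3 w.py w9.png
python3 - <<'E'
from h import *
s=env.state();R=np.array(s['tcp_rot']);d=np.array([.4496,.316])-s['eef_pos'][:2]
print('tool shift mm',(R[:2,:2].T@d*1000).round(1),'turn',np.radians(np.degrees(np.arctan2(R[1,0],R[0,0]))-90).round(4),s['eef_pos'])
E
```

```text
clock: 45.0
eef_pos: [0.4528, 0.3073, 0.0694]
tcp_rot: [[-0.0, 1.0, 0.001], [1.0, 0.0, 0.001], [0.001, 0.001, -1.0]]
force: [-0.2, -0.1, -2.9]
gripper_width: 0.0161
45.0 [0.4528 0.3073 0.0694] xang 90.02
cam [0.379 0.307 0.241] fwd [ 0.29  0.   -0.96]
tool shift mm [ 8.8 -3.2] turn 0.0003 [0.45278076 0.30719747 0.06938496]
```

View pics/w9.png

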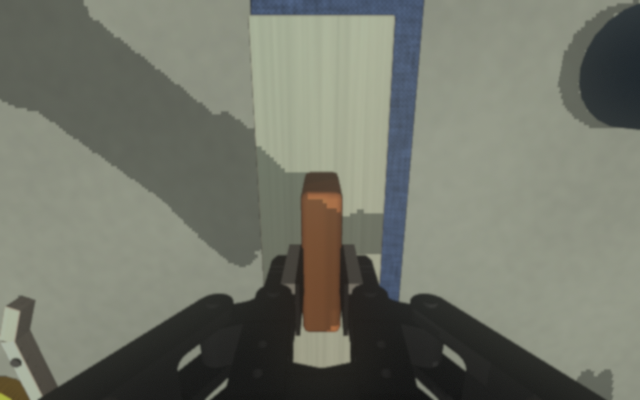

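The straightedge is parallel to the mat and needs about 9 mm in +y, which agrees with the numbers. I'll set it down and check contact.

```bash
python3 -m handwheel '{"linear":[[0.4,-0.1,0.5],[0.88,-0.3,1.5],[0.88,-0.3,2.5],[0.88,-0.3,3.4],[0.88,-0.3,4.2],[0.88,-0.3,4.7],[0.88,-0.3,4.9],[0.88,-0.3,5],[0.88,-0.3,5.03],[0.88,-0.3,5.05]],"turn":[[0,0,0],[0,0,0],[0,0,0],[0,0,0],[0,0,0],[0,0,0],[0,0,0],[0,0,0],[0,0,0],[0,0,0]],"grip":[-1,-1,-1,-1,-1,-1,-1,-1,-1,-1]}'; python3 chk.py 99
```

```text
clock: 46.3
eef_pos: [0.4494, 0.3155, 0.0192]
tcp_rot: [[-0.0, 1.0, 0.0], [1.0, 0.0, -0.0], [-0.0, 0.0, -1.0]]
force: [-1.9, -2.2, 7.6]
gripper_width: 0.0161
t 46.3 push 2.23 fz 7.63 tz -0.03 g 492.95 z 19.23
```

```bash
python3 -m handwheel '{"linear":[[0,0,0],[0,0,0],[0,0,0],[0,0,0],[0,0,0],[0,0,0],[0,0,-0.5],[0,0,-1.5],[0,0,-3.5],[0,0,-6]],"turn":[[0,0,0],[0,0,0],[0,0,0],[0,0,0],[0,0,0],[0,0,0],[0,0,0],[0,0,0],[0,0,0],[0,0,0]],"grip":[-0.5,-0.2,0.1,0.4,0.7,0.7,0.7,0.7,0.7,0.7]}'
python3 -m handwheel '{"linear":[[0,0,-3],[0,-2,-7],[0,-4,-11],[0,-6,-15],[0,-8,-18],[0,-8,-20],[0,-8,-20],[0,-8,-20],[0,-8,-20],[0,-8,-20]],"turn":[[0,0,0],[0,0,0],[0,0,0],[0,0,0],[0,0,0],[0,0,0],[0,0,0],[0,0,0],[0,0,0],[0,0,0]],"grip":[0.7,0.7,0.7,0.7,0.7,0.7,0.7,0.7,0.7,0.7]}'
python3 - <<'E'
from h import *
w=save('wrist','w10.png');a=save('side','s2.png');m=env.camera_model('scene');b=save('scene','c2.png')
B=cv2.resize(b[170:300,230:400],(400,306),interpolation=cv2.INTER_CUBIC)
A=cv2.resize(a[160:280,300:460],(400,300),interpolation=cv2.INTER_CUBIC)
W=cv2.resize(w,(400,250))
o=np.zeros((556,800,3),np.uint8);o[:306,:400]=B;o[:300,400:]=A;o[306:556,:400]=W
cv2.imwrite('pics/fin.png',o[:,:,::-1])
E
```

```text
clock: 47.55
eef_pos: [0.4492, 0.3155, 0.0793]
tcp_rot: [[-0.0, 1.0, -0.0], [1.0, 0.0, -0.0], [-0.0, -0.0, -1.0]]
force: [1.1, 0.1, -0.6]
gripper_width: 0.0729
clock: 48.8
eef_pos: [0.3692, 0.3152, 0.2774]
tcp_rot: [[0.0, 1.0, -0.001], [1.0, -0.0, -0.001], [-0.001, -0.001, -1.0]]
force: [0.9, -0.4, 0.5]
gripper_width: 0.0725
```

View pics/fin.png

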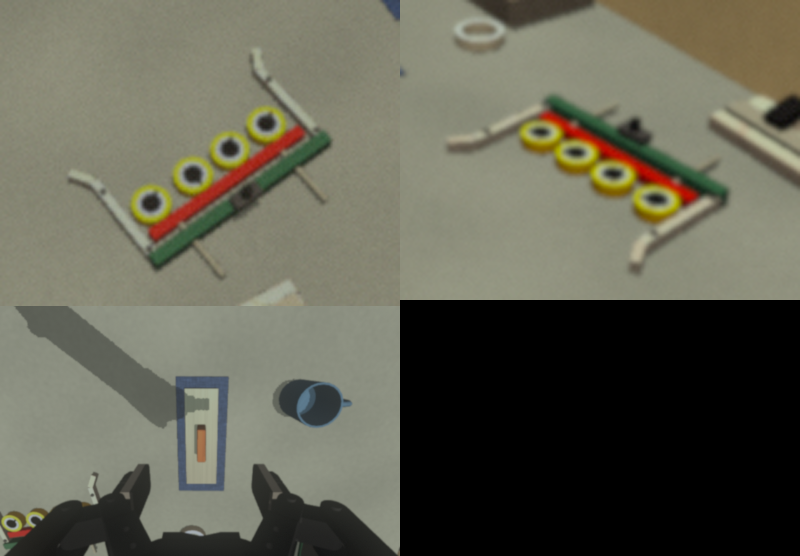

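All four cores touch the bar, the straightedge lies centred and parallel on the mat, and the gripper is clear. I'm handing in.

```bash
python3 -c "
from rig import env
print(env.job_done())"
```

```text
the job is handed in; nothing more can be done
None
```

The job is done and handed in at about 49 s of the 72 s allowed, with no verdict given.

- **Sweep and press:** I took the straightedge by its handle and pushed the four cores in one sweep against the red bar. After about 20 mm of free play the bar met the buffer. I raised the push in small steps to about 9.8 N, held it for over a second, and eased off slowly.
- **Laying back:** I carried the straightedge back to the mat, set it down within about 1 mm of the measured mat centre and parallel to it, and let go.
- **Last checks:** The final scene and side pictures show all four cores still against the bar. The wrist picture shows the straightedge centred on the mat with the gripper clear. The mug, tape roll and guide appear where they were; I did not check the other bystanders again, but the arm did not go near them.
- **What disagreed:**
    - The wrist force readings scatter by about 1 N.
    - At first contact with the buffer the upward force rose, a sign that the front edge was dipping. I raised the straightedge about 1 mm and it went away.
    - The fourth core was mostly hidden by the gripper during the press, so I could only confirm its contact with the bar afterwards.

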